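# Set up the mould rail for a stepped candle set

## Robot

A 6-joint arm with a two-finger parallel gripper is mounted at the origin on the work surface. World frame = base frame: x ahead of the robot, y to its left, z up, the work surface at z = 0. Lengths are in m, angles in rad, forces in N, time in s.
With the tool pointing down it reaches from about 0.35 to 0.975 m from the base axis. Payload 4.9 kg.
Tool frame: the origin (TCP) lies at the very end of the fingers, on their centre line; the grasp point (between the pads) lies 19 mm behind it; z points along the fingers, y is the line along which they close (so a half turn about z gives the same grasp; the last joint's range is limited). The gripper opens to 85 mm and grips with 20 to 120 N. Pads are 22 mm wide; open, the fingers measure 114 mm over their backs; the gripper's body (76 mm by 85 mm) begins 54 mm behind the grasp point. The pads swing forward as they close: fully open they stand 13 mm farther back than shut.
Start: joints at [1.146, 0.053, 1.613, -0, 1.476, -0.119], TCP at [0.188, 0.596, 0.231] pointing down, gripper open.
Joint ranges: [-3.01, 3.01], [-1.01, 2.22], [0.06, 2.58], [-1.02, 4.17], [0.09, 2.62], [-3.14, 3.14]. Speed limits (rad/s): [2.57, 2.57, 3.14, 3.14, 3.14, 3.14].

## Interface

Orientations are given as a unit quaternion [w, x, y, z].
In Python, from plant import manip, vision, order gives the robot as it stands.
- The arm moves only by the tool play_rows, never from a script. Its argument "steps" is a list that holds one entry, the list of rows, each a list of 6 numbers: the shift along the tool's x, y, z in mm, then the turn, a rotation vector about the tool's x, y, z in degrees. A call has 1 to 12 rows; each row is the pose to reach, as a shift and turn from the pose commanded when the call began, along the tool's axes at that moment; what a row does not reach only later rows make up. A row lasts 1/12 s, in which the tool goes at most 41.7 mm and 7.16 degrees, less where a joint would pass 70% of its speed; a pose out of reach is approached as far as the arm can. A call with a gripper value outside its range is refused whole. "claw" is the gripper's target within -1 to 1 (fully open at 1, half-way at 0, shut at -1), set as the call begins (left out, the last holds). The fingers move at their own pace and stop on an object; the grip force is fixed at half the most. Time passes only in rows, so rows that repeat a pose let the fingers close. It gives the time, the measured TCP pose, the force, the opening and the grip force at its end, in the units of the state.
- manip.state(): the state, without advancing time (a new reading comes with each control period).
- vision.grab_frame(name): name is "scene" or "side" or "wrist"; returns (picture, depth): 400x640x3 uint8, blue, green, red; 400x640 float32, m along the optical axis (not along the pixel's ray), 0 where there is no reading.
- vision.camera_info(name): a dict with "K" (3x3 intrinsics, pixels), "eye" and "orientation" of the camera in the world; the wrist camera has in their place "T_tool_cam" (4x4, takes a point from camera to tool coordinates, whose origin is the TCP and whose axes are the flange's). Camera axes: x right, y down, z forward; pixel columns grow to the right and rows downward; lengths in m; the calibration is good to about 2 mm. A picture is of the moment at which its call begins: read the wrist's pose just before it. camera_info takes no time and is no camera call.
- order.job_done(): hands the job in; it is judged then, once.
The state is a dict: "time": time; "joint_pos": joint angles; "joint_vel": joint speeds; "joint_efforts": joint torques, N m; "tool_pos": TCP position; "tool_rot": TCP orientation; "contact_force": force on the tool from outside, world axes, zero at the start; "ft_torque": the same for the moment, N m; "gripper_width": opening from 0.0 (shut) to 1.0 (fully open); "grasp_force": force on a finger pad.
Only numpy, scipy, OpenCV 4.12 (cv2) and the standard library are available. Lean on these libraries where they do the work, as an engineer would, in place of code of your own. Each camera call takes 0.05 s, during which the arm holds its last target. There are 200 camera calls.

## Task

Set up the pouring rail for a stepped set of pillar candles: press the four loose tube moulds onto the rail's four orange tapered plugs, one to a plug, each pushed fully home against its flange, in order of height with the shortest next to the drip cup and the tallest at the other end. Do not knock over the oil bottle that stands among the moulds.

Things in the scene. Friction and masses are not known exactly. Their poses are not given: they have to be found in the camera images.
- mould_a_mid (a point): The shortest of the four tube moulds: a plain grey aluminium tube, open at both ends, standing loose on the bench, 50 mm tall, 50 mm outside diameter, bore 44 mm, wall 3 mm, about 72 g. This point is on its axis, half-way up (25 mm above its foot); z is the tube's axis, up. Grip it within 30 mm of its rim: lower, the rim fouls the gripper.
- mould_b_mid (a point): The second shortest of the four tube moulds: a plain grey aluminium tube, open at both ends, standing loose on the bench, 66 mm tall, 50 mm outside diameter, bore 44 mm, wall 3 mm, about 96 g. This point is on its axis, half-way up (33 mm above its foot); z is the tube's axis, up. Grip it within 30 mm of its rim: lower, the rim fouls the gripper.
- mould_c_mid (a point): The second tallest of the four tube moulds: a plain grey aluminium tube, open at both ends, standing loose on the bench, 82 mm tall, 50 mm outside diameter, bore 44 mm, wall 3 mm, about 119 g. This point is on its axis, half-way up (41 mm above its foot); z is the tube's axis, up. Grip it within 30 mm of its rim: lower, the rim fouls the gripper.
- mould_d_mid (a point): The tallest of the four tube moulds: a plain grey aluminium tube, open at both ends, standing loose on the bench, 98 mm tall, 50 mm outside diameter, bore 44 mm, wall 3 mm, about 142 g. This point is on its axis, half-way up (49 mm above its foot); z is the tube's axis, up. Grip it within 30 mm of its rim: lower, the rim fouls the gripper.
- plug_1: One of four identical orange rubber plugs on round steel flanges, in a straight row, 95 mm apart, on the blue rail; the numbers do not tell the row order, only the positions do. Origin: on its axis, at the rail's top (24 mm above the bench); z up, y along the rail. Flange: 62 mm diameter, 6 mm thick: a mould fully home has its foot 30 mm above the bench.
- plug_2: One of four identical orange rubber plugs on round steel flanges, in a straight row, 95 mm apart, on the blue rail; the numbers do not tell the row order, only the positions do. Origin: on its axis, at the rail's top (24 mm above the bench). Cone: 44.4 mm diameter at the flange (6 mm above the origin), 43.8 mm at 12 mm, 37 mm at 20 mm, 19 mm at its top, 30 mm above the origin.
- plug_3: One of four identical orange rubber plugs on round steel flanges, in a straight row, 95 mm apart, on the blue rail; the numbers do not tell the row order, only the positions do. Origin: on its axis, at the rail's top (24 mm above the bench). A mould slips over the top freely, binds about 5 mm above the flange and must be pressed home from there with 10 to 20 N; friction then holds it.
- plug_4: One of four identical orange rubber plugs on round steel flanges, in a straight row, 95 mm apart, on the blue rail; the numbers do not tell the row order, only the positions do. Origin: on its axis, at the rail's top (24 mm above the bench). The rail is 540 x 70 mm, level, and lies roughly across the bench in front of the robot.
- drip_cup: Square open steel drip cup, 60 x 56 mm, 26 mm high, cream wax in its bottom, fixed on one end of the blue rail in line with the plugs: it marks the end at which pouring starts (the other end has a black clamp). It is at the left or the right end, different every time. Origin: centre of its underside, on the rail's top, 90 mm from the nearest plug's axis; y along the rail.
- oil_bottle_mid (a point): Amber glass bottle of fragrance oil with a black cap and a paper label, 40 mm diameter, 85 mm tall, standing loose among the moulds. This point is on its axis, half-way up; z is its axis, up. Not to be knocked over.

How it is judged:
At the end, for the whole second after the job is handed in: All four tube moulds stand upright (within 0.08 rad) and at rest on plugs, axis within 4 mm of the plug's axis and foot no more than 3 mm above the flange, in order of height from the drip cup: shortest 90 mm from it, then 185, 280 and 375 mm (within 20 mm); the oil bottle stands upright (horizontal distance between mould_a_mid and drip_cup between 0.07 and 0.11 m and (horizontal distance between mould_a_mid and plug_1 below 0.004 m or horizontal distance between mould_a_mid and plug_2 below 0.004 m or horizontal distance between mould_a_mid and plug_3 below 0.004 m or horizontal distance between mould_a_mid and plug_4 below 0.004 m) and height (world z) of mould_a_mid between 0.051 and 0.058 m and angle between each of mould_a_mid, mould_b_mid, mould_c_mid, mould_d_mid's own z axis and vertical below 0.08 rad and linear speed of each of mould_a, mould_b, mould_c, mould_d below 0.02 m/s and horizontal distance between mould_b_mid and drip_cup between 0.165 and 0.205 m and (horizontal distance between mould_b_mid and plug_1 below 0.004 m or horizontal distance between mould_b_mid and plug_2 below 0.004 m or horizontal distance between mould_b_mid and plug_3 below 0.004 m or horizontal distance between mould_b_mid and plug_4 below 0.004 m) and height (world z) of mould_b_mid between 0.059 and 0.066 m and horizontal distance between mould_c_mid and drip_cup between 0.26 and 0.3 m and (horizontal distance between mould_c_mid and plug_1 below 0.004 m or horizontal distance between mould_c_mid and plug_2 below 0.004 m or horizontal distance between mould_c_mid and plug_3 below 0.004 m or horizontal distance between mould_c_mid and plug_4 below 0.004 m) and height (world z) of mould_c_mid between 0.067 and 0.074 m and horizontal distance between mould_d_mid and drip_cup between 0.355 and 0.395 m and (horizontal distance between mould_d_mid and plug_1 below 0.004 m or horizontal distance between mould_d_mid and plug_2 below 0.004 m or horizontal distance between mould_d_mid and plug_3 below 0.004 m or horizontal distance between mould_d_mid and plug_4 below 0.004 m) and height (world z) of mould_d_mid between 0.075 and 0.082 m and angle between oil_bottle_mid's own z axis and vertical below 0.2 rad); the robot touches nothing.
It fails at once if the oil bottle is knocked over (angle between oil_bottle_mid's own z axis and vertical above 0.6 rad).
It also fails if it takes over 96 s, if anything falls off the work surface, if the arm or the gripper's body presses on something with over 40 N, if the wrist force passes 120 N, or if a joint passes its speed limit or range.

## Working session

There is one attempt and no reset: what is moved stays moved. The work goes in short steps, Python scripts to look and compute and a tool call to move; the robot and the scene stay as the last step left them, time stands still between calls to the robot, and variables do not carry over. Pictures are saved under pics/ and viewed, at most 14 in all, crops included, and the job is handed in when it is done.

Besides the shell and the picture viewer there is one more tool, called after ">>>" in YAML: its name, and indented under it one key for each argument. play_rows: Moves the arm, as the interface text tells. Its arguments: {"type":"object","properties":{"steps":{"type":"array"},"claw":{"type":"number"}},"required":["steps"]}

```bash
mkdir -p pics; cat > h.py <<'E'
import numpy as np, cv2
from scipy.spatial.transform import Rotation as R
from plant import manip, vision, order
def q2R(q): return R.from_quat([q[1],q[2],q[3],q[0]]).as_matrix()
def cam(name):
    s=manip.state(); ci=vision.camera_info(name); im,d=vision.grab_frame(name)
    T=np.eye(4)
    if name=='wrist':
        A=np.eye(4); A[:3,:3]=q2R(s['tool_rot']); A[:3,3]=s['tool_pos']; T=A@np.array(ci['T_tool_cam'])
    else:
        o=np.array(ci['orientation']); T[:3,:3]=q2R(o) if o.size==4 else o; T[:3,3]=ci['eye']
    return im,d,np.array(ci['K']),T
def cloud(d,K,T):
    v,u=np.indices(d.shape); p=np.stack([(u-K[0,2])/K[0,0]*d,(v-K[1,2])/K[1,1]*d,d],-1)
    w=p@T[:3,:3].T+T[:3,3]; w[d<=0]=np.nan
    return w
E
python3 - <<'E'
from h import *
for n in ('scene','side'):
    im,d,K,T=cam(n); cv2.imwrite(f'pics/{n}0.png',im); np.savez(f'{n}0.npz',im=im,d=d,K=K,T=T); print(n,K.tolist(),T.round(3).tolist())
s=manip.state(); print(s)
print(vision.camera_info('wrist'))
E
```

```text
scene [[392.20893801963575, 0.0, 325.6695295273461], [0.0, 392.20893801963575, 204.77045211436442], [0.0, 0.0, 1.0]] [[0.105, 0.586, -0.803, 1.178], [0.994, -0.053, 0.091, -0.071], [0.011, -0.808, -0.589, 0.547], [0.0, 0.0, 0.0, 1.0]]
side [[467.5925999671458, 0.0, 312.9193844029176], [0.0, 467.5925999671458, 199.8680241713113], [0.0, 0.0, 1.0]] [[0.839, -0.415, 0.353, 0.159], [-0.545, -0.628, 0.555, -0.554], [-0.009, -0.658, -0.753, 0.809], [0.0, 0.0, 0.0, 1.0]]
{'time': 0.1, 'joint_pos': array([ 1.14600270e+00,  5.33086812e-02,  1.61415540e+00, -1.95153144e-05,
        1.47599770e+00, -1.19015781e-01]), 'joint_vel': array([ 0.0001914 , -0.0012711 , -0.0029888 , -0.00164246,  0.0022984 ,
        0.00074284]), 'joint_efforts': array([ 6.21320796e-04, -3.94904065e+01, -3.71363461e+01, -1.32075438e-04,
        3.92085480e-03, -9.61232246e-06]), 'tool_pos': array([0.18792744, 0.59548707, 0.23017567]), 'tool_rot': array([-2.41635778e-04,  1.52293001e-01,  9.88334947e-01, -9.02834820e-04]), 'contact_force': array([ 0.20000022, -0.82258613,  0.13744908]), 'ft_torque': array([ 0.03407374,  0.04121132, -0.03155712]), 'grasp_force': 0.0, 'gripper_width': 1.000031090521402}
{'K': array([[322.37621504,   0.        , 322.09617826],
       [  0.        , 322.37621504, 201.73229196],
       [  0.        ,   0.        ,   1.        ]]), 'T_tool_cam': array([[ 5.47852996e-04, -9.63205287e-01, -2.68766210e-01,
         6.78517549e-02],
       [ 9.99999438e-01,  2.83808806e-04,  1.02128369e-03,
        -3.07105334e-04],
       [-9.07427632e-04, -2.68766618e-01,  9.63204901e-01,
        -1.41726333e-01],
       [ 0.00000000e+00,  0.00000000e+00,  0.00000000e+00,
         1.00000000e+00]])}
```

View pics/scene0.png

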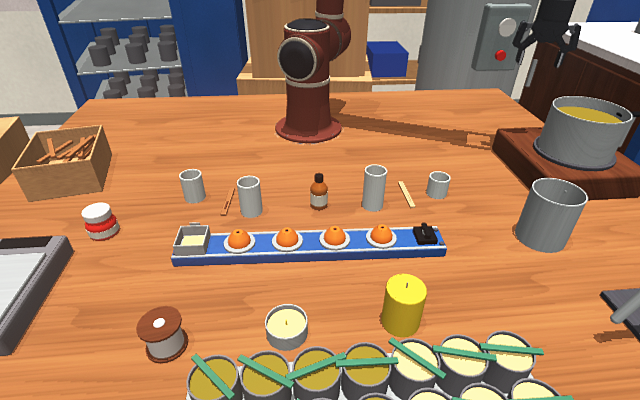

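View pics/side0.png

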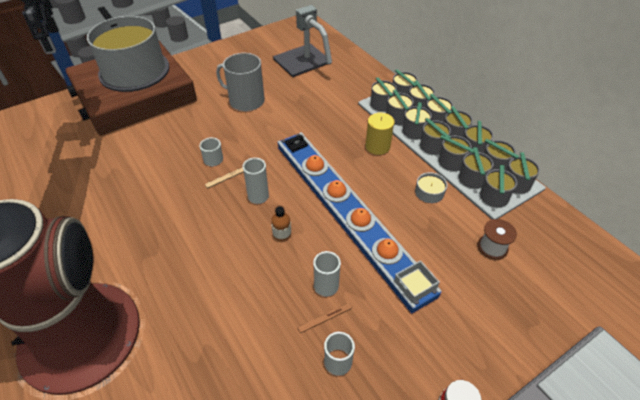

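The scene view shows the drip cup at (192,240), the plugs at (239,240), (287,238), (335,237) and (381,235), and the clamp at (425,235). The moulds are at (192,186), (249,196), (374,188) and (438,185), with the bottle at (319,192). The side view shows the same layout: moulds at (339,353), (326,273), (256,181) and (211,151), bottle at (281,224), plugs from (315,163) to (388,249), and the cup at (418,282).

```bash
python3 - <<'E'
from h import *
from scipy.optimize import least_squares
from scipy.ndimage import label
C={}
for n in ('scene','side'):
    z=np.load(n+'0.npz'); C[n]=(z['im'],cloud(z['d'],z['K'],z['T']))
W={'scene':dict(m1=(192,186),m2=(249,196),m3=(374,188),m4=(438,185),bot=(319,195)),
   'side':dict(m1=(339,353),m2=(326,273),m3=(256,181),m4=(211,151),bot=(281,224))}
for n in C:
    im,w=C[n]
    for k,(u,v) in W[n].items():
        P=w[v-40:v+40,u-28:u+28].reshape(-1,3); c0=w[v,u]
        P=P[(P[:,2]>.012)&(np.hypot(P[:,0]-c0[0],P[:,1]-c0[1])<.06)]
        r=.025 if k!='bot' else .02
        top=np.percentile(P[:,2],98)
        Q=P[(P[:,2]<.05)] if k=='bot' else P
        f=least_squares(lambda c:np.hypot(Q[:,0]-c[0],Q[:,1]-c[1])-(r if k=='bot' else r-.0015),Q[:,:2].mean(0),loss='soft_l1',f_scale=.002)
        print(n,k,f.x.round(4),'top',top.round(4),len(P))
    hsv=cv2.cvtColor(im,cv2.COLOR_BGR2HSV)
    m=(hsv[...,0]<14)&(hsv[...,1]>200)&(hsv[...,2]>170)&(w[...,2]>.028)&(w[...,2]<.06)
    L,N=label(m)
    for i in range(1,N+1):
        P=w[L==i]
        if len(P)>60:
            # fit cone/plug: radius by height
            prof=lambda zz:np.interp(zz,[.030,.036,.044,.054],[.0222,.0219,.0185,.0095])
            Q=P[P[:,2]<.050]
            f=least_squares(lambda c:np.hypot(Q[:,0]-c[0],Q[:,1]-c[1])-prof(Q[:,2]),Q[:,:2].mean(0),loss='soft_l1',f_scale=.002)
            print(n,'plug',f.x.round(4),P[:,2].max().round(4),len(P))
E
```

```text
scene m1 [ 0.3699 -0.2985] top 0.0651 604
scene m2 [ 0.4389 -0.1601] top 0.0811 787
scene m3 [0.4409 0.1228] top 0.0969 878
scene m4 [0.4056 0.2915] top 0.0498 449
scene bot [ 0.4285 -0.0033] top 0.0843 459
scene plug [ 0.4898 -0.4679] 0.0372 134
scene plug [0.5869 0.1095] 0.053 174
scene plug [0.5831 0.0145] 0.0528 181
scene plug [ 0.5793 -0.0806] 0.0524 170
scene plug [ 0.5754 -0.1757] 0.0518 172
side m1 [ 0.3674 -0.2989] top 0.0686 854
side m2 [ 0.4362 -0.16  ] top 0.0846 986
side m3 [0.4383 0.1235] top 0.1006 881
side m4 [0.4029 0.2925] top 0.0533 472
side bot [ 0.4278 -0.0018] top 0.0879 506
```

>>> play_rows:
  steps:
    - [[-30,-22,8,0,0,-6],[-60,-45,16,0,0,-12],[-90,-67,24,0,0,-17.5],[-120,-90,32,0,0,-17.5],[-150,-112,40,0,0,-17.5],[-180,-135,48,0,0,-17.5],[-210,-157,56,0,0,-17.5],[-240,-180,64,0,0,-17.5],[-270,-202,72,0,0,-17.5],[-297.5,-224.5,80,0,0,-17.5],[-297.5,-224.5,80,0,0,-17.5],[-297.5,-224.5,80,0,0,-17.5]]
  claw: 1

```text
time: 1.1
tool_pos: [0.4044, 0.2908, 0.1503]
tool_rot: [-0.001, 0.002, 1.0, -0.0]
contact_force: [-0.3, 0.7, 0.0]
gripper_width: 1.001
grasp_force: 0.0
```

```bash
cat >> h.py <<'E'
def rim(name,tag,guess,zr):
    """centre of a tube from rim-top points in the cloud and by image ellipse at known rim height"""
    from scipy.optimize import least_squares
    im,d,K,T=cam(name); w=cloud(d,K,T); cv2.imwrite(f'pics/{tag}.png',im); np.savez(tag+'.npz',im=im,d=d,K=K,T=T)
    P=w.reshape(-1,3); P=P[np.hypot(P[:,0]-guess[0],P[:,1]-guess[1])<.045]
    Q=P[abs(P[:,2]-zr)<.004]; 
    f=least_squares(lambda c:np.hypot(Q[:,0]-c[0],Q[:,1]-c[1])-.0235,guess,loss='soft_l1',f_scale=.002)
    print(tag,'centre',f.x.round(4),'rim z',np.median(Q[:,2]).round(4),'max',np.nanmax(P[:,2]).round(4),len(Q),'rms',np.sqrt(np.mean(f.fun**2)).round(4))
    return w,im
def st():
    s=manip.state(); print('t',round(s['time'],2),'tcp',s['tool_pos'].round(4),'rot',s['tool_rot'].round(4),'F',s['contact_force'].round(1),'w',round(s['gripper_width'],3),'g',round(s['grasp_force'],1))
E
python3 -c "
from h import *
st(); rim('wrist','wa',(.4043,.292),.05)"
```

```text
t 1.1 tcp [0.4044 0.2908 0.1503] rot [-1.0e-03  2.1e-03  1.0e+00 -3.0e-04] F [-0.3  0.7  0. ] w 1.001 g 0.0
wa centre [0.4038 0.2915] rim z 0.0488 max 0.248 765 rms 0.001
```

View pics/wa.png

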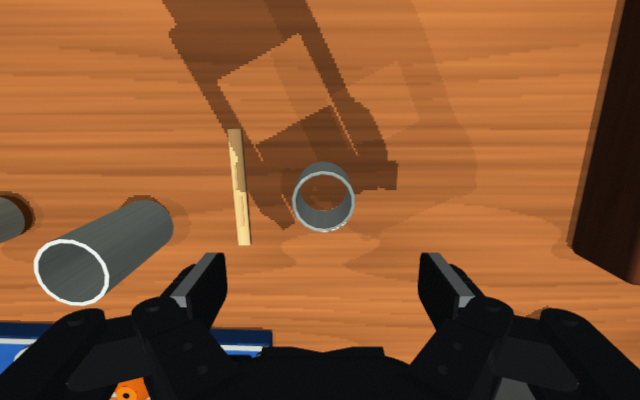

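The wrist view shows mould a's rim at (324,201), centred between the fingers at about (0.404, 0.2915).

>>> play_rows:
  steps:
    - [[0.5,0.7,35,0,0,0],[0.5,0.7,75,0,0,0],[0.5,0.7,110,0,0,0],[0.5,0.7,134,0,0,0],[0.5,0.7,134,0,0,0]]

```text
time: 1.57
tool_pos: [0.3985, 0.2921, 0.0117]
tool_rot: [-0.005, -0.001, 1.0, -0.002]
contact_force: [-1.2, -0.7, 0.2]
gripper_width: 0.998
grasp_force: 0.0
```

>>> play_rows:
  steps:
    - [[0,0,0,0,0,0],[0,0,0,0,0,0],[0,0,0,0,0,0],[0,0,0,0,0,0],[0,0,0,0,0,0],[0,0,0,0,0,0],[0,0,0,0,0,0],[0,0,0,0,0,0]]
  claw: -1

```text
time: 2.23
tool_pos: [0.4061, 0.2946, 0.0206]
tool_rot: [0.003, 0.0, 1.0, 0.002]
contact_force: [-1.3, 2.2, 7.2]
gripper_width: 0.566
grasp_force: 62.5
```

>>> play_rows:
  steps:
    - [[0,0,25,0,0,0],[0,0,0,0,0,0],[0,0,-25,0,0,0],[0,0,-60,0,0,0],[0,0,-100,0,0,0],[0,0,-135,0,0,0],[0,0,-160,0,0,0],[0,0,-160,0,0,0],[0,0,-160,0,0,0],[0,0,-160,0,0,0]]

```text
time: 3.07
tool_pos: [0.4033, 0.2928, 0.1768]
tool_rot: [-0.0, 0.0, 1.0, -0.0]
contact_force: [0.5, -1.5, -1.6]
gripper_width: 0.565
grasp_force: 62.3
```

>>> play_rows:
  steps:
    - [[-20,-39,0,0,0,0],[-40,-78,0,0,0,0],[-60,-117,0,0,0,0],[-80,-156,0,0,0,0],[-100,-195,0,0,0,0],[-120,-234,0,0,0,0],[-140,-273,0,0,0,0],[-160,-312,0,0,0,0],[-180,-351,0,0,0,0],[-200,-390,0,0,0,0],[-220,-429,0,0,0,0],[-241,-467,0,0,0,0]]

```text
time: 4.07
tool_pos: [0.6316, -0.1532, 0.174]
tool_rot: [-0.002, 0.0, 1.0, 0.001]
contact_force: [0.3, 0.4, -1.3]
gripper_width: 0.569
grasp_force: 62.3
```

>>> play_rows:
  steps:
    - [[0,0,0,0,0,0],[0,0,0,0,0,0],[0,0,0,0,0,0],[0,0,0,0,0,0]]

```text
time: 4.4
tool_pos: [0.6314, -0.1503, 0.1757]
tool_rot: [-0.001, -0.0, 1.0, 0.001]
contact_force: [0.1, -0.1, -0.2]
gripper_width: 0.563
grasp_force: 62.4
```

```bash
cat >> h.py <<'E'
def plugs(im,w):
    from scipy.ndimage import label
    from scipy.optimize import least_squares
    hsv=cv2.cvtColor(im,cv2.COLOR_BGR2HSV)
    m=(hsv[...,0]<14)&(hsv[...,1]>200)&(hsv[...,2]>120)&(w[...,2]>.03)&(w[...,2]<.06)
    L,N=label(m)
    for i in range(1,N+1):
        P=w[L==i]
        if len(P)<150: continue
        prof=lambda zz:np.interp(zz,[.030,.036,.044,.054],[.0222,.0219,.0185,.0095])
        Q=P[P[:,2]<.050]
        f=least_squares(lambda c:np.hypot(Q[:,0]-c[0],Q[:,1]-c[1])-prof(Q[:,2]),Q[:,:2].mean(0),loss='soft_l1',f_scale=.002)
        print('plug',f.x.round(4),P[:,2].max().round(4),len(P))
E
python3 - <<'E'
from h import *
st(); im,d,K,T=cam('wrist'); w=cloud(d,K,T); cv2.imwrite('pics/p1.png',im); np.savez('p1.npz',im=im,d=d,K=K,T=T)
plugs(im,w)
im,d,K,T=cam('scene'); w=cloud(d,K,T); cv2.imwrite('pics/s1.png',cv2.resize(im[60:260,130:330],None,fx=3,fy=3))
E
```

```text
t 4.4 tcp [ 0.6314 -0.1503  0.1757] rot [-1.3e-03 -3.0e-04  1.0e+00  6.0e-04] F [ 0.1 -0.1 -0.2] w 0.563 g 62.4
plug [ 0.5762 -0.176 ] 0.0553 1875
plug [ 0.5799 -0.0807] 0.0545 1478
plug [0.5836 0.0144] 0.0541 1636
plug [0.5872 0.1093] 0.0543 1762
```

View pics/p1.png

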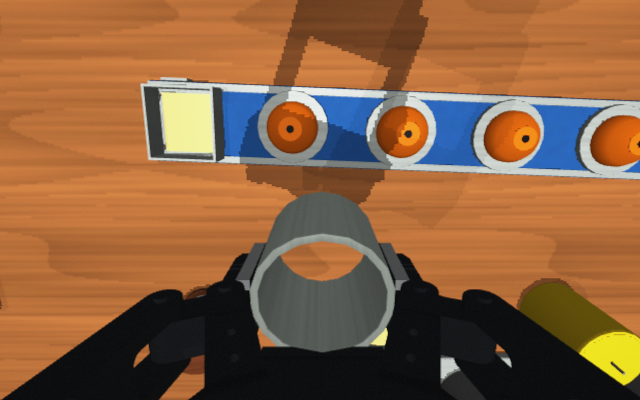

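View pics/s1.png

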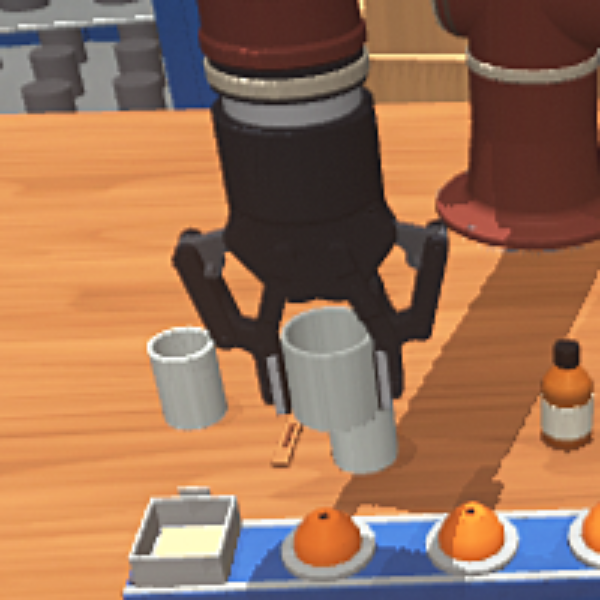

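The wrist view shows plug 1 at (291,127) and the held mould upright with its rim centre near (322,293). The scene crop confirms the hold, so I'll check the mould's position in the tool.

```bash
cat >> h.py <<'E'
def held(tag,L=None):
    from scipy.optimize import least_squares
    s=manip.state(); z=np.load(tag+'.npz'); T=np.array(vision.camera_info('wrist')['T_tool_cam'])
    t=cloud(z['d'],z['K'],T); im=z['im'].astype(int)
    P=t.reshape(-1,3); g=(im.max(-1)-im.min(-1)<25).reshape(-1)&(im.max(-1)>70).reshape(-1)
    P=P[g&(np.hypot(P[:,0],P[:,1])<.034)&(P[:,2]>-.07)]
    f=least_squares(lambda c:np.maximum(np.abs(np.hypot(P[:,0]-c[0],P[:,1]-c[1])-.0235)-.0015,0),[0,0],loss='soft_l1',f_scale=.001)
    r=np.hypot(P[:,0]-f.x[0],P[:,1]-f.x[1]); Q=P[(r<.027)&(r>.02)]
    print('held: axis in tool mm',(f.x*1e3).round(1),'z of rim (tool)',(np.percentile(Q[:,2],[0.5,2,5])*1e3).round(1),'lowest',(Q[:,2].max()*1e3).round(1),len(Q))
E
python3 -c "
from h import *
held('p1')"
```

```text
held: axis in tool mm [ 7.7 -0.2] z of rim (tool) [-47.1 -46.6 -46.1] lowest 176.2 15583
```

```bash
sed -i 's/(P\[:,2\]>-.07)\]/(P[:,2]>-.07)\&(P[:,2]<.03)]/' h.py; python3 - <<'E'
from h import *
held('p1')
z=np.load('p1.npz');T=np.array(vision.camera_info('wrist')['T_tool_cam']);t=cloud(z['d'],z['K'],T)
for v,u in ((237,322),(348,322),(293,253),(293,391),(205,322),(222,322)): print(u,v,(t[v-1:v+2,u].reshape(-1,3)*1e3).round(1).tolist())
E
```

```text
held: axis in tool mm [ 7.8 -0.2] z of rim (tool) [-47.1 -46.6 -46.1] lowest 4.9 15410
322 237 [[30.2, -0.3, -46.6], [29.5, -0.3, -45.9], [29.6, -0.3, -47.0]]
322 348 [[-16.5, -0.3, -40.6], [-15.5, -0.3, -42.3], [-15.7, -0.3, -42.6]]
253 293 [[9.5, -23.5, -45.4], [9.1, -23.5, -45.4], [9.4, -23.3, -46.5]]
391 293 [[10.0, 22.7, -46.2], [8.9, 23.0, -45.1], [8.6, 23.0, -45.2]]
322 205 [[32.3, -0.3, -17.3], [31.7, -0.3, -17.0], [32.1, -0.3, -19.6]]
322 222 [[31.0, -0.3, -34.7], [31.6, -0.3, -37.4], [31.4, -0.3, -37.8]]
```

The held mould sits 7.7 mm off in tool x, slightly tilted, and 12 mm high in the grip, because my first lift row was wrongly downward. I'll set it loosely on its plug, regrip it centred and then press.

>>> play_rows:
  steps:
    - [[23,-13,0,0,0,0],[46.5,-25.7,0,0,0,0],[46.5,-25.7,25,0,0,0],[46.5,-25.7,50,0,0,0],[46.5,-25.7,75,0,0,0],[46.5,-25.7,95,0,0,0],[46.5,-25.7,105,0,0,0],[46.5,-25.7,105,0,0,0],[46.5,-25.7,105,0,0,0],[46.5,-25.7,105,0,0,0]]

```text
time: 5.33
tool_pos: [0.5872, -0.1774, 0.0743]
tool_rot: [0.001, -0.0, 1.0, -0.001]
contact_force: [0.7, -0.5, -0.7]
gripper_width: 0.569
grasp_force: 62.4
```

>>> play_rows:
  steps:
    - [[0,0,4,0,0,0],[0,0,8,0,0,0],[0,0,12,0,0,0],[0,0,16,0,0,0],[0,0,20,0,0,0],[0,0,24,0,0,0],[0,0,27,0,0,0],[0,0,29,0,0,0],[0,0,29,0,0,0],[0,0,29,0,0,0]]

```text
time: 6.17
tool_pos: [0.5857, -0.1771, 0.043]
tool_rot: [-0.0, 0.0, 1.0, 0.0]
contact_force: [-0.5, 0.2, -1.0]
gripper_width: 0.567
grasp_force: 62.4
```

>>> play_rows:
  steps:
    - [[0,0,2,0,0,0],[0,0,4,0,0,0],[0,0,6,0,0,0],[0,0,6,0,0,0],[0,0,6,0,0,0],[0,0,6,0,0,0]]

```text
time: 6.67
tool_pos: [0.5844, -0.1761, 0.0371]
tool_rot: [-0.002, 0.0, 1.0, 0.001]
contact_force: [-5.4, 4.1, 4.5]
gripper_width: 0.573
grasp_force: 62.5
```

>>> play_rows:
  steps:
    - [[0,0,0,0,0,0],[0,0,0,0,0,0],[0,0,0,0,0,0],[0,0,0,0,0,0],[3,0,-4,0,0,0],[6,0,-8,0,0,0],[9.5,1,-12,0,0,0],[9.5,1,-12,0,0,0],[9.5,1,-12,0,0,0],[9.5,1,-12,0,0,0]]
  claw: 0.8

```text
time: 7.5
tool_pos: [0.5765, -0.1763, 0.0495]
tool_rot: [0.0, 0.0, 1.0, -0.0]
contact_force: [1.0, -0.8, 0.2]
gripper_width: 0.902
grasp_force: 0.0
```

```bash
python3 - <<'E'
from h import *
st(); rim('wrist','g1',(.5762,-.176),.085)
held('g1')
E
```

```text
t 7.5 tcp [ 0.5765 -0.1763  0.0495] rot [ 2.e-04  2.e-04  1.e+00 -1.e-04] F [ 1.  -0.8  0.2] w 0.902 g 0.0
g1 centre [ 0.5774 -0.1764] rim z 0.0828 max 0.1472 3797 rms 0.009
held: axis in tool mm [ 1.7 -0.1] z of rim (tool) [-34.6 -34.  -33.5] lowest 22.1 13528
```

View pics/g1.png

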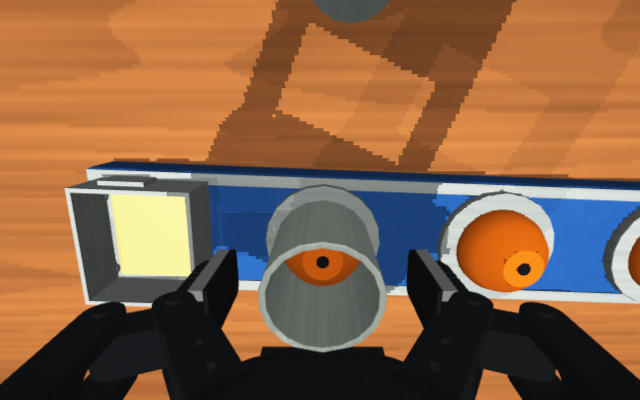

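The mould is on plug 1 with its rim at (322,295), about 3.5 mm short of home. Next I grip and press.

>>> play_rows:
  steps:
    - [[0,0,0,0,0,0],[0,0,0,0,0,0],[0,0,0,0,0,0],[0,0,0,0,0,0],[0,0,0,0,0,0],[0,0,1,0,0,0],[0,0,2,0,0,0],[0,0,3,0,0,0],[0,0,4,0,0,0],[0,0,5,0,0,0],[0,0,5,0,0,0],[0,0,5,0,0,0]]
  claw: -1

```text
time: 8.55
tool_pos: [0.5767, -0.1764, 0.0469]
tool_rot: [-0.0, 0.0, 1.0, 0.0]
contact_force: [-6.9, 2.1, 14.7]
gripper_width: 0.566
grasp_force: 63.3
```

>>> play_rows:
  steps:
    - [[0,0,1.5,0,0,0],[0,0,3,0,0,0],[0,0,4.5,0,0,0],[0,0,6,0,0,0],[0,0,6,0,0,0],[0,0,6,0,0,0]]

```text
time: 9.05
tool_pos: [0.577, -0.1765, 0.0467]
tool_rot: [-0.002, -0.0, 1.0, 0.0]
contact_force: [-23.3, 9.5, 44.7]
gripper_width: 0.566
grasp_force: 66.0
```

>>> play_rows:
  steps:
    - [[0,0,-8,0,0,0],[0,0,-8,0,0,0],[0,0,-8,0,0,0],[0,0,-8,0,0,0],[0,0,-8,0,0,0],[0,0,-35,0,0,0],[0,0,-70,0,0,0],[0,0,-105,0,0,0],[35,-20,-130,0,0,0],[70,-40,-130,0,0,0],[105,-60,-130,0,0,0]]
  claw: 0.8

```text
time: 9.97
tool_pos: [0.4738, -0.236, 0.1704]
tool_rot: [0.002, -0.001, 1.0, -0.001]
contact_force: [-0.5, -0.9, -0.4]
gripper_width: 0.9
grasp_force: 0.0
```

>>> play_rows:
  steps:
    - [[35,-20,0,0,0,0],[70,-41,0,0,0,0],[105,-62,0,0,0,0],[105,-62,0,0,0,0],[105,-62,0,0,0,0],[105,-62,0,0,0,0],[105,-62,0,0,0,0]]

```text
time: 10.55
tool_pos: [0.369, -0.2965, 0.1679]
tool_rot: [-0.0, -0.0, 1.0, 0.0]
contact_force: [-0.6, 0.4, 0.3]
gripper_width: 0.903
grasp_force: 0.0
```

```bash
python3 - <<'E'
from h import *
st(); rim('wrist','wb',(.368,-.2988),.066)
im,d,K,T=cam('side'); w=cloud(d,K,T)
P=w.reshape(-1,3);P=P[np.hypot(P[:,0]-.5755,P[:,1]+.176)<.035]; print('a rim (side reads +3.5mm)',np.percentile(P[:,2],[95,98,99.5]).round(4))
E
```

```text
t 10.55 tcp [ 0.369  -0.2965  0.1679] rot [-1.e-04 -4.e-04  1.e+00  4.e-04] F [-0.6  0.4  0.3] w 0.903 g 0.0
wb centre [ 0.3685 -0.2999] rim z 0.0649 max 0.2655 738 rms 0.001
a rim (side reads +3.5mm) [0.0818 0.0829 0.084 ]
```

>>> play_rows:
  steps:
    - [[0.5,-3.4,30,0,0,0],[0.5,-3.4,60,0,0,0],[0.5,-3.4,90,0,0,0],[0.5,-3.4,112,0,0,0],[0.5,-3.4,126,0,0,0],[0.5,-3.4,134,0,0,0],[0.5,-3.4,136,0,0,0],[0.5,-3.4,136,0,0,0],[0.5,-3.4,136,0,0,0]]

```text
time: 11.4
tool_pos: [0.3689, -0.301, 0.0335]
tool_rot: [0.001, -0.0, 1.0, -0.001]
contact_force: [0.4, 0.0, 0.5]
gripper_width: 0.902
grasp_force: 0.0
```

>>> play_rows:
  steps:
    - [[0,0,0,0,0,0],[0,0,0,0,0,0],[0,0,0,0,0,0],[0,0,0,0,0,0],[0,0,0,0,0,0],[0,0,-5,0,0,0],[0,0,-25,0,0,0],[0,0,-60,0,0,0],[0,0,-95,0,0,0],[0,0,-130,0,0,0],[0,0,-160,0,0,0],[0,0,-160,0,0,0]]
  claw: -1

```text
time: 12.4
tool_pos: [0.3704, -0.3032, 0.2003]
tool_rot: [0.004, 0.0, 1.0, -0.005]
contact_force: [0.4, -0.1, 0.5]
gripper_width: 0.577
grasp_force: 62.2
```

```bash
python3 - <<'E'
from h import *
st(); rim('wrist','hb',(.368,-.2988),.2)
held('hb')
E
```

```text
t 12.4 tcp [ 0.3704 -0.3032  0.2003] rot [ 4.3e-03  2.0e-04  1.0e+00 -4.8e-03] F [ 0.4 -0.1  0.5] w 0.577 g 62.2
hb centre [ 0.3689 -0.3031] rim z 0.2002 max 0.2979 1351 rms 0.0006
held: axis in tool mm [ 1.3 -0.1] z of rim (tool) [-32.  -31.6 -31.2] lowest 30.0 13279
```

>>> play_rows:
  steps:
    - [[-20,20,0,0,0,0],[-45,46,0,0,0,0],[-70,72,0,0,0,0],[-95,98,0,0,0,0],[-120,124,0,0,0,0],[-145,150,0,0,0,0],[-170,176,0,0,0,0],[-192,198,0,0,0,0],[-207,214,0,0,0,0],[-212,219.5,0,0,0,0],[-212,219.5,0,0,0,0],[-212,219.5,0,0,0,0]]

```text
time: 13.45
tool_pos: [0.5789, -0.0811, 0.1908]
tool_rot: [-0.001, 0.0, 1.0, 0.0]
contact_force: [-0.2, 0.2, -0.7]
gripper_width: 0.574
grasp_force: 62.3
```

>>> play_rows:
  steps:
    - [[0,0,20,0,0,0],[0,0,45,0,0,0],[0,0,65,0,0,0],[0,0,80,0,0,0],[0,0,85,0,0,0],[0,0,85,0,0,0],[0,0,85,0,0,0],[0,0,85,0,0,0]]

```text
time: 14.12
tool_pos: [0.5807, -0.0818, 0.109]
tool_rot: [0.001, 0.001, 1.0, -0.0]
contact_force: [-0.2, -0.6, -0.9]
gripper_width: 0.573
grasp_force: 62.3
```

```bash
python3 - <<'E'
from h import *
st()
im,d,K,T=cam('wrist'); cv2.imwrite('pics/b2.png',im); np.savez('b2.npz',im=im,d=d,K=K,T=T); plugs(im,cloud(d,K,T)); held('b2')
E
```

```text
t 14.12 tcp [ 0.5807 -0.0818  0.109 ] rot [ 1.2e-03  5.0e-04  1.0e+00 -4.0e-04] F [-0.2 -0.6 -0.9] w 0.573 g 62.3
plug [ 0.5804 -0.0812] 0.0468 601
plug [0.5839 0.0142] 0.0539 2373
plug [0.5875 0.1092] 0.0542 2748
plug [ 0.5754 -0.1752] 0.0528 314
held: axis in tool mm [ 1.4 -0.1] z of rim (tool) [-31.9 -31.6 -31.2] lowest 30.0 13316
```

View pics/b2.png

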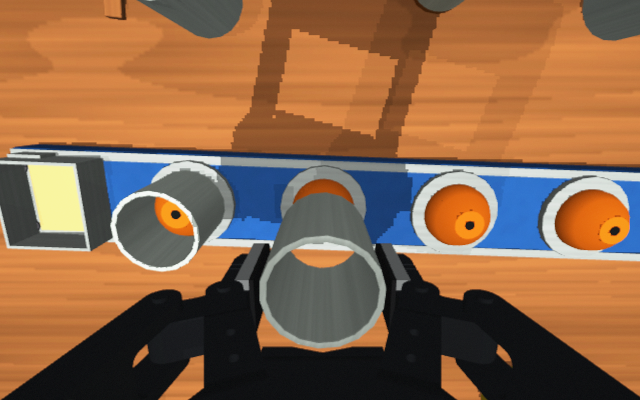

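Mould b hangs straight over plug 2, with its rim centre at (322,290) and the plug behind it at (322,190). Mould a is flush on plug 1.

>>> play_rows:
  steps:
    - [[-0.5,0.7,6,0,0,0],[-0.5,0.7,12,0,0,0],[-0.5,0.7,18,0,0,0],[-0.5,0.7,24,0,0,0],[-0.5,0.7,29,0,0,0],[-0.5,0.7,33,0,0,0],[-0.5,0.7,36,0,0,0],[-0.5,0.7,38,0,0,0],[-0.5,0.7,40,0,0,0],[-0.5,0.7,42,0,0,0],[-0.5,0.7,43,0,0,0],[-0.5,0.7,44,0,0,0]]

```text
time: 15.17
tool_pos: [0.5808, -0.0812, 0.065]
tool_rot: [-0.0, 0.0, 1.0, -0.001]
contact_force: [-5.6, -3.9, 11.7]
gripper_width: 0.578
grasp_force: 63.2
```

>>> play_rows:
  steps:
    - [[0,0,1,0,0,0],[0,0,2,0,0,0],[0,0,3,0,0,0],[0,0,4,0,0,0],[0,0,5,0,0,0],[0,0,5,0,0,0],[0,0,5,0,0,0]]

```text
time: 15.75
tool_pos: [0.5813, -0.0813, 0.0644]
tool_rot: [-0.0, 0.0, 1.0, -0.001]
contact_force: [-17.7, -0.2, 30.1]
gripper_width: 0.576
grasp_force: 65.1
```

>>> play_rows:
  steps:
    - [[0,0,-7,0,0,0],[0,0,-7,0,0,0],[0,0,-7,0,0,0],[0,0,-7,0,0,0],[0,0,-7,0,0,0],[0,0,-35,0,0,0],[0,0,-70,0,0,0],[0,0,-100,0,0,0],[30,-16,-120,0,0,0],[65,-35,-120,0,0,0],[100,-55,-120,0,0,0]]
  claw: 0.8

```text
time: 16.67
tool_pos: [0.4807, -0.1357, 0.1799]
tool_rot: [0.002, -0.001, 1.0, -0.001]
contact_force: [0.3, -0.5, -0.3]
gripper_width: 0.899
grasp_force: 0.0
```

>>> play_rows:
  steps:
    - [[25,-14,0,0,0,0],[43.5,-24,0,0,0,0],[43.5,-24,0,0,0,0],[43.5,-24,0,0,0,0],[43.5,-24,0,0,0,0],[43.5,-24,0,0,0,0]]

```text
time: 17.17
tool_pos: [0.4376, -0.1589, 0.1781]
tool_rot: [-0.0, -0.0, 1.0, 0.0]
contact_force: [-0.0, -0.1, -0.3]
gripper_width: 0.905
grasp_force: 0.0
```

```bash
python3 - <<'E'
from h import *
st(); rim('wrist','wc',(.437,-.160),.082)
im,d,K,T=cam('side'); w=cloud(d,K,T)
P=w.reshape(-1,3);P=P[np.hypot(P[:,0]-.580,P[:,1]+.081)<.035]; print('b rim (side reads +3.5mm)',np.percentile(P[:,2],[95,98,99.5]).round(4))
E
```

```text
t 17.17 tcp [ 0.4376 -0.1589  0.1781] rot [-0.e+00 -3.e-04  1.e+00  2.e-04] F [-0.  -0.1 -0.3] w 0.905 g 0.0
wc centre [ 0.4373 -0.161 ] rim z 0.0809 max 0.2761 780 rms 0.001
b rim (side reads +3.5mm) [0.098  0.0986 0.0996]
```

>>> play_rows:
  steps:
    - [[0,-2.1,30,0,0,0],[0,-2.1,60,0,0,0],[0,-2.1,88,0,0,0],[0,-2.1,108,0,0,0],[0,-2.1,121,0,0,0],[0,-2.1,128,0,0,0],[0,-2.1,130,0,0,0],[0,-2.1,130,0,0,0],[0,-2.1,130,0,0,0]]

```text
time: 18.02
tool_pos: [0.4379, -0.1617, 0.0494]
tool_rot: [0.001, -0.0, 1.0, -0.0]
contact_force: [-0.1, 0.1, 0.0]
gripper_width: 0.903
grasp_force: 0.0
```

>>> play_rows:
  steps:
    - [[0,0,0,0,0,0],[0,0,0,0,0,0],[0,0,0,0,0,0],[0,0,0,0,0,0],[0,0,0,0,0,0],[0,0,-5,0,0,0],[0,0,-25,0,0,0],[0,0,-60,0,0,0],[0,0,-95,0,0,0],[0,0,-130,0,0,0],[0,0,-160,0,0,0],[0,0,-160,0,0,0]]
  claw: -1

```text
time: 19.02
tool_pos: [0.4401, -0.1631, 0.2163]
tool_rot: [0.006, 0.0, 1.0, -0.003]
contact_force: [0.4, -1.0, -0.1]
gripper_width: 0.573
grasp_force: 62.3
```

>>> play_rows:
  steps:
    - [[-15,18,0,0,0,0],[-38,45,0,0,0,0],[-62,74,0,0,0,0],[-86,103,0,0,0,0],[-110,132,0,0,0,0],[-130,156,0,0,0,0],[-142,170,0,0,0,0],[-146.5,175.3,0,0,0,0],[-146.5,175.3,0,0,0,0],[-146.5,175.3,0,0,0,0]]

```text
time: 19.85
tool_pos: [0.5828, 0.0135, 0.2074]
tool_rot: [-0.001, 0.0, 1.0, -0.0]
contact_force: [0.7, -0.5, -1.1]
gripper_width: 0.573
grasp_force: 62.4
```

>>> play_rows:
  steps:
    - [[0,0,20,0,0,0],[0,0,45,0,0,0],[0,0,65,0,0,0],[0,0,80,0,0,0],[0,0,85,0,0,0],[0,0,85,0,0,0],[0,0,85,0,0,0],[0,0,85,0,0,0]]

```text
time: 20.52
tool_pos: [0.5844, 0.0133, 0.1251]
tool_rot: [0.001, 0.001, 1.0, -0.0]
contact_force: [-0.3, -0.6, -1.0]
gripper_width: 0.572
grasp_force: 62.4
```

```bash
python3 - <<'E'
from h import *
st()
im,d,K,T=cam('wrist'); cv2.imwrite('pics/c2.png',im); np.savez('c2.npz',im=im,d=d,K=K,T=T); plugs(im,cloud(d,K,T)); held('c2')
E
```

```text
t 20.52 tcp [0.5844 0.0133 0.1251] rot [ 1.4e-03  5.0e-04  1.0e+00 -2.0e-04] F [-0.3 -0.6 -1. ] w 0.572 g 62.4
plug [0.5841 0.0138] 0.045 429
plug [0.5877 0.1092] 0.0538 2054
plug [ 0.5792 -0.0803] 0.0524 158
held: axis in tool mm [ 1.7 -0.1] z of rim (tool) [-32.2 -31.8 -31.5] lowest 30.0 13342
```

>>> play_rows:
  steps:
    - [[-0.5,0.7,6,0,0,0],[-0.5,0.7,12,0,0,0],[-0.5,0.7,18,0,0,0],[-0.5,0.7,24,0,0,0],[-0.5,0.7,29,0,0,0],[-0.5,0.7,33,0,0,0],[-0.5,0.7,36,0,0,0],[-0.5,0.7,38,0,0,0],[-0.5,0.7,40,0,0,0],[-0.5,0.7,42,0,0,0],[-0.5,0.7,43,0,0,0],[-0.5,0.7,44,0,0,0]]

```text
time: 21.57
tool_pos: [0.5848, 0.0136, 0.081]
tool_rot: [0.001, 0.0, 1.0, -0.001]
contact_force: [-3.9, -4.7, 9.2]
gripper_width: 0.571
grasp_force: 63.2
```

>>> play_rows:
  steps:
    - [[0,0,1,0,0,0],[0,0,2,0,0,0],[0,0,3,0,0,0],[0,0,4,0,0,0],[0,0,5,0,0,0],[0,0,5,0,0,0],[0,0,5,0,0,0]]

```text
time: 22.15
tool_pos: [0.5855, 0.0136, 0.0801]
tool_rot: [0.001, 0.0, 1.0, -0.001]
contact_force: [-12.0, -3.4, 25.5]
gripper_width: 0.577
grasp_force: 64.8
```

>>> play_rows:
  steps:
    - [[0,0,1,0,0,0],[0,0,2,0,0,0],[0,0,3,0,0,0],[0,0,3,0,0,0]]

```text
time: 22.48
tool_pos: [0.5863, 0.0136, 0.0798]
tool_rot: [0.001, 0.001, 1.0, -0.001]
contact_force: [-17.6, -3.3, 37.1]
gripper_width: 0.576
grasp_force: 65.5
```

>>> play_rows:
  steps:
    - [[0,0,-8,0,0,0],[0,0,-8,0,0,0],[0,0,-8,0,0,0],[0,0,-8,0,0,0],[0,0,-8,0,0,0],[0,0,-35,0,0,0],[0,0,-70,0,0,0],[0,0,-105,0,0,0],[30,22,-127,0,0,0],[65,48,-127,0,0,0],[95,71,-127,0,0,0]]
  claw: 0.8

```text
time: 23.4
tool_pos: [0.4892, 0.0861, 0.1999]
tool_rot: [0.001, 0.001, 1.0, 0.0]
contact_force: [0.1, 0.5, 0.5]
gripper_width: 0.898
grasp_force: 0.0
```

>>> play_rows:
  steps:
    - [[25,19,0,0,0,0],[50,38,0,0,0,0],[50,38,0,0,0,0],[50,38,0,0,0,0],[50,38,0,0,0,0],[50,38,0,0,0,0]]

```text
time: 23.9
tool_pos: [0.4397, 0.1232, 0.1981]
tool_rot: [-0.0, 0.001, 1.0, -0.0]
contact_force: [-0.0, 0.6, 0.4]
gripper_width: 0.9
grasp_force: 0.0
```

```bash
python3 - <<'E'
from h import *
st(); rim('wrist','wd',(.4387,.123),.098)
im,d,K,T=cam('side'); w=cloud(d,K,T)
P=w.reshape(-1,3);P=P[np.hypot(P[:,0]-.584,P[:,1]-.014)<.035]; print('c rim (side reads +3.5mm)',np.percentile(P[:,2],[95,98,99.5]).round(4))
E
```

```text
t 23.9 tcp [0.4397 0.1232 0.1981] rot [-2.e-04  6.e-04  1.e+00 -1.e-04] F [-0.   0.6  0.4] w 0.9 g 0.0
wd centre [0.4392 0.1225] rim z 0.0968 max 0.2958 770 rms 0.001
c rim (side reads +3.5mm) [0.1132 0.1145 0.1155]
```

>>> play_rows:
  steps:
    - [[0.3,-0.7,30,0,0,0],[0.3,-0.7,60,0,0,0],[0.3,-0.7,90,0,0,0],[0.3,-0.7,112,0,0,0],[0.3,-0.7,125,0,0,0],[0.3,-0.7,132,0,0,0],[0.3,-0.7,134,0,0,0],[0.3,-0.7,134,0,0,0],[0.3,-0.7,134,0,0,0]]

```text
time: 24.75
tool_pos: [0.4399, 0.1229, 0.0655]
tool_rot: [0.001, 0.0, 1.0, 0.0]
contact_force: [-0.7, -0.2, 0.2]
gripper_width: 0.9
grasp_force: 0.0
```

>>> play_rows:
  steps:
    - [[0,0,0,0,0,0],[0,0,0,0,0,0],[0,0,0,0,0,0],[0,0,0,0,0,0],[0,0,0,0,0,0],[0,0,-5,0,0,0],[0,0,-25,0,0,0],[0,0,-60,0,0,0],[0,0,-95,0,0,0],[0,0,-125,0,0,0],[0,0,-140,0,0,0],[0,0,-140,0,0,0]]
  claw: -1

```text
time: 25.75
tool_pos: [0.441, 0.1233, 0.2091]
tool_rot: [0.004, 0.0, 1.0, 0.0]
contact_force: [0.4, -0.4, -1.4]
gripper_width: 0.565
grasp_force: 62.4
```

>>> play_rows:
  steps:
    - [[-20,-2,0,0,0,0],[-50,-5,0,0,0,0],[-80,-8,0,0,0,0],[-110,-10,0,0,0,0],[-132,-12,0,0,0,0],[-145,-13,0,0,0,0],[-148.5,-13.3,15,0,0,0],[-148.5,-13.3,35,0,0,0],[-148.5,-13.3,52,0,0,0],[-148.5,-13.3,62,0,0,0],[-148.5,-13.3,65,0,0,0],[-148.5,-13.3,65,0,0,0]]

```text
time: 26.75
tool_pos: [0.5858, 0.1095, 0.137]
tool_rot: [-0.002, 0.0, 1.0, -0.0]
contact_force: [-0.0, -0.4, -0.8]
gripper_width: 0.572
grasp_force: 62.3
```

>>> play_rows:
  steps:
    - [[0,0,0,0,0,0],[0,0,0,0,0,0],[0,0,0,0,0,0]]

```text
time: 27.0
tool_pos: [0.5881, 0.1097, 0.1408]
tool_rot: [0.001, 0.0, 1.0, 0.0]
contact_force: [-0.1, -0.1, -1.2]
gripper_width: 0.572
grasp_force: 62.3
```

```bash
python3 - <<'E'
from h import *
st()
im,d,K,T=cam('wrist'); cv2.imwrite('pics/d2.png',im); np.savez('d2.npz',im=im,d=d,K=K,T=T); plugs(im,cloud(d,K,T)); held('d2')
E
```

```text
t 27.0 tcp [0.5881 0.1097 0.1408] rot [1.3e-03 2.0e-04 1.0e+00 1.0e-04] F [-0.1 -0.1 -1.2] w 0.572 g 62.3
plug [0.5878 0.1088] 0.0446 326
held: axis in tool mm [ 1.7 -0.1] z of rim (tool) [-32.4 -31.9 -31.5] lowest 30.0 13391
```

>>> play_rows:
  steps:
    - [[-0.5,-0.5,6,0,0,0],[-0.5,-0.5,12,0,0,0],[-0.5,-0.5,18,0,0,0],[-0.5,-0.5,24,0,0,0],[-0.5,-0.5,29,0,0,0],[-0.5,-0.5,33,0,0,0],[-0.5,-0.5,36,0,0,0],[-0.5,-0.5,38,0,0,0],[-0.5,-0.5,40,0,0,0],[-0.5,-0.5,42,0,0,0],[-0.5,-0.5,43,0,0,0],[-0.5,-0.5,44,0,0,0]]

```text
time: 28.05
tool_pos: [0.5885, 0.1093, 0.097]
tool_rot: [0.001, 0.0, 1.0, 0.0]
contact_force: [-2.8, 0.7, 8.4]
gripper_width: 0.569
grasp_force: 63.2
```

>>> play_rows:
  steps:
    - [[0,0,1,0,0,0],[0,0,2,0,0,0],[0,0,3,0,0,0],[0,0,4,0,0,0],[0,0,5,0,0,0],[0,0,6,0,0,0],[0,0,6,0,0,0],[0,0,6,0,0,0]]

```text
time: 28.72
tool_pos: [0.5896, 0.1093, 0.0961]
tool_rot: [0.001, 0.0, 1.0, 0.0]
contact_force: [-12.2, -0.8, 25.4]
gripper_width: 0.572
grasp_force: 64.8
```

>>> play_rows:
  steps:
    - [[0,0,1,0,0,0],[0,0,2,0,0,0],[0,0,3,0,0,0],[0,0,3,0,0,0]]

```text
time: 29.05
tool_pos: [0.5905, 0.1093, 0.0959]
tool_rot: [0.002, 0.0, 1.0, -0.0]
contact_force: [-17.2, -1.7, 36.5]
gripper_width: 0.569
grasp_force: 65.3
```

>>> play_rows:
  steps:
    - [[0,0,-9,0,0,0],[0,0,-9,0,0,0],[0,0,-9,0,0,0],[0,0,-9,0,0,0],[0,0,-9,0,0,0],[0,0,-35,0,0,0],[0,0,-70,0,0,0],[0,0,-105,0,0,0],[30,0,-130,0,0,0],[65,0,-150,0,0,0],[100,0,-150,0,0,0],[100,0,-150,0,0,0]]
  claw: 0.8

```text
time: 30.05
tool_pos: [0.4835, 0.1094, 0.2358]
tool_rot: [-0.001, -0.0, 1.0, 0.0]
contact_force: [0.5, -0.0, -2.2]
gripper_width: 0.899
grasp_force: 0.0
```

>>> play_rows:
  steps:
    - [[0,-25,0,0,0,0],[0,-60,0,0,0,0],[0,-90,0,0,0,0],[0,-105,0,0,0,0],[0,-110,0,0,0,0],[0,-110,0,0,0,0],[0,-110,0,0,0,0],[0,-110,0,0,0,0]]

```text
time: 30.72
tool_pos: [0.4877, 0.0, 0.2358]
tool_rot: [-0.0, -0.0, 1.0, 0.0]
contact_force: [-0.6, 0.5, 0.2]
gripper_width: 0.896
grasp_force: 0.0
```

```bash
python3 - <<'E'
from h import *
st()
G=dict(a=(.5755,-.176,.08),b=(.5795,-.081,.096),c=(.5835,.014,.112),d=(.587,.109,.128))
ims=[]
for n in ('scene','side'):
    im,d,K,T=cam(n); w=cloud(d,K,T); ims.append(im)
    P0=w.reshape(-1,3)
    for k,g in G.items():
        from scipy.optimize import least_squares
        P=P0[(np.hypot(P0[:,0]-g[0],P0[:,1]-g[1])<.04)&(P0[:,2]>.04)&(P0[:,2]<g[2]+.008)]
        ax=least_squares(lambda c:np.maximum(np.abs(np.hypot(P[:,0]-c[0]-c[2]*(P[:,2]-.03),P[:,1]-c[1]-c[3]*(P[:,2]-.03))-.0235)-.0015,0),[g[0],g[1],0,0],loss='soft_l1',f_scale=.001).x
        print(n,k,'top-expected mm',((np.percentile(P[:,2],98)-g[2])*1e3).round(1),'foot',ax[:2].round(4),'slope',ax[2:].round(3))
cv2.imwrite('pics/end.png',np.vstack([cv2.resize(ims[0][130:270,150:470],(640,280)),cv2.resize(ims[1][110:320,180:500],(457,300))[:, :].copy() if 0 else cv2.resize(ims[1][110:250,180:500],(640,280))]))
E
```

```text
t 30.72 tcp [0.4877 0.     0.2358] rot [-4.e-04 -4.e-04  1.e+00  3.e-04] F [-0.6  0.5  0.2] w 0.896 g 0.0
scene a top-expected mm 0.8 foot [ 0.5774 -0.1758] slope [0.037 0.015]
scene b top-expected mm 0.3 foot [ 0.5808 -0.0804] slope [ 0.031 -0.   ]
scene c top-expected mm -0.1 foot [0.5849 0.0138] slope [0.024 0.007]
scene d top-expected mm -0.3 foot [0.5886 0.1087] slope [0.026 0.007]
side a top-expected mm 4.0 foot [ 0.5727 -0.176 ] slope [0.078 0.024]
side b top-expected mm 2.9 foot [ 0.5782 -0.0798] slope [0.027 0.   ]
side c top-expected mm 2.9 foot [0.5819 0.0152] slope [ 0.029 -0.001]
side d top-expected mm 2.3 foot [0.5856 0.1104] slope [ 0.028 -0.003]
```

View pics/end.png

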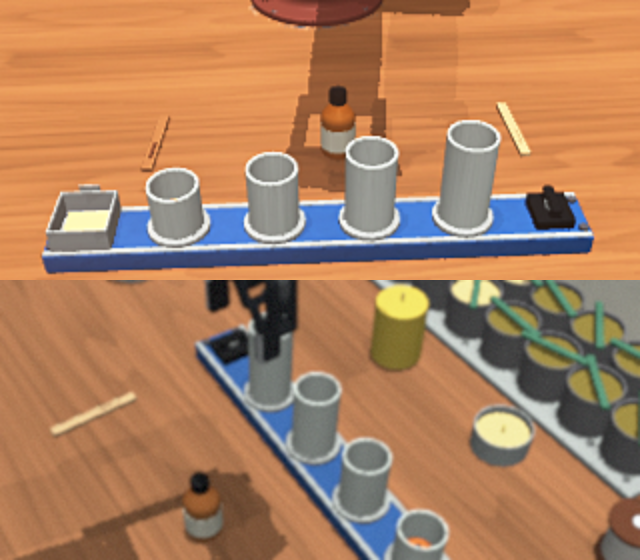

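All four moulds stand in order and the bottle is upright, at (337,120) in the top half of the picture. I'll check mould a's tilt once from above, since its side-view fit was noisy.

>>> play_rows:
  steps:
    - [[-15,-30,8,0,0,0],[-33,-65,16,0,0,0],[-50,-100,24,0,0,0],[-68,-135,32,0,0,0],[-83,-165,42,0,0,0],[-89,-176,45,0,0,0],[-89,-176,45,0,0,0],[-89,-176,45,0,0,0],[-89,-176,45,0,0,0],[-89,-176,45,0,0,0]]

```text
time: 31.65
tool_pos: [0.5767, -0.1754, 0.1921]
tool_rot: [0.0, -0.001, 1.0, -0.0]
contact_force: [0.4, -0.0, -0.0]
gripper_width: 0.896
grasp_force: 0.0
```

```bash
python3 - <<'E'
from h import *
st()
im,d,K,T=cam('wrist'); w=cloud(d,K,T).reshape(-1,3)
for k,g in dict(a=(.5755,-.176,.08),b=(.5795,-.081,.096)).items():
    r=np.hypot(w[:,0]-g[0],w[:,1]-g[1]); Q=w[(abs(w[:,2]-g[2])<.005)&(r<.03)]
    for _ in range(3):
        A=np.c_[Q[:,:2]-g[:2],np.ones(len(Q))]; c=np.linalg.lstsq(A,Q[:,2],rcond=None)[0]; e=Q[:,2]-A@c; Q=Q[e>-.0015]
    print(k,'plane slopes',c[:2].round(3),'height',c[2].round(4),len(Q),'centre',((Q[:,:2].max(0)+Q[:,:2].min(0))/2).round(4))
E
```

```text
t 31.65 tcp [ 0.5767 -0.1754  0.1921] rot [ 5.e-04 -8.e-04  1.e+00 -0.e+00] F [ 0.4 -0.  -0. ] w 0.896 g 0.0
a plane slopes [-0.049  0.003] height 0.08 627 centre [ 0.5778 -0.176 ]
b plane slopes [-0.03  -0.002] height 0.0956 750 centre [ 0.5814 -0.0812]
```

```bash
python3 - <<'E'
from h import *
for k,g in dict(wa=(.4038,.2915,.05),wb=(.3685,-.2999,.066),wc=(.4373,-.161,.082),wd=(.4392,.1225,.098)).items():
    z=np.load(k+'.npz'); w=cloud(z['d'],z['K'],z['T']).reshape(-1,3)
    r=np.hypot(w[:,0]-g[0],w[:,1]-g[1]); Q=w[(abs(w[:,2]-g[2])<.005)&(r<.03)]
    for _ in range(3):
        A=np.c_[Q[:,:2]-g[:2],np.ones(len(Q))]; c=np.linalg.lstsq(A,Q[:,2],rcond=None)[0]; e=Q[:,2]-A@c; Q=Q[e>-.0015]
    print(k,c[:2].round(3),c[2].round(4))
E
```

```text
wa [-0.001 -0.001] 0.0489
wb [-0.    -0.001] 0.0649
wc [-0.001 -0.002] 0.0809
wd [ 0. -0.] 0.0969
```

Calibrated against the moulds when they stood flat, mould a tilts 0.049 rad and b 0.03 rad, and both feet are about 1 mm above the flange. The fits of c and d from the fixed cameras look the same as b's, so all are inside the limits and I'm handing in.

```bash
python3 -c "
from h import *
st(); print(order.job_done())"
```

```text
t 31.7 tcp [ 0.5767 -0.1755  0.1922] rot [ 5.e-04 -7.e-04  1.e+00 -1.e-04] F [0.5 0.3 0.4] w 0.901 g 0.0
the job is handed in; nothing more can be done
None
```

I handed the job in at 31.7 s: all four moulds are pressed onto the plugs in height order from the drip cup and measured within the limits (largest tilt 0.049 rad, on the shortest), the oil bottle is still standing, and no verdict was returned.

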